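# Load the marking press's feeder from its scoop bin

## Task

Load the marking press's feeder: push its sliding cover fully open and leave it open, then lift the scoop bin that holds the round blanks straight up out of the organiser, keeping it level until it is clear, and tip all three blanks out of it into the hopper. Set the emptied bin down, upright and without dropping it, on the floor of the empties tray beside the bin already there, and leave the other bins, the bottle, the reel and the wrench where they are.

Things in the scene. Friction and masses are not known exactly. Their poses are not given: they have to be found in the camera images.
- organiser: Grey-painted steel organiser frame, fixed, 136 (x) x 262 (y) x 54 mm high; three pockets in a row along y, centres at y = -84, 0, +84 mm, each 128 x 78 mm with a 4 mm floor. A bin fits each with 2 mm to spare all round, front (scoop) to -x. Origin: centre of its underside; x points to its back, z up.
- bin_round_mid (a point): Centre, 31 mm above the underside, of the black plastic scoop bin with the three round blanks, in any one of the pockets. 124 long (x) x 74 wide (y) x 62 mm high, open top, 3 mm walls. Its front (-x) is a scoop: the flat floor rises at 30 deg over the front 48 mm to a lip 30 mm above the underside; tipped front-down some 45 deg, the blanks roll out over it. About 0.2 kg full. x to its back, z up.
- bin_round_tab (a point): Grip point on that bin: centre of the tab that stands on its back wall, 9 mm thick (bin's x) x 46 mm wide (y), free from 62 to 104 mm above the bin's underside; this point is 84 mm above the underside, at x = +57.5 mm, y = 0 of the bin. Same axes. Pinch it front to back.
- bin_round: The same bin; origin at the centre of its underside, same axes.
- blank0_mid (a point): Centre of a round aluminium blank, a cylinder 22 mm in diameter and 62 mm long (along its y), about 30 g; lies across bin_round.
- blank1_mid (a point): Centre of a round aluminium blank, a cylinder 22 mm in diameter and 62 mm long (along its y), about 30 g; lies across bin_round.
- blank2_mid (a point): Centre of a round aluminium blank, a cylinder 22 mm in diameter and 62 mm long (along its y), about 30 g; lies across bin_round.
- blank0: The same blank, origin at its centre.
- blank1: The same blank, origin at its centre.
- blank2: The same blank, origin at its centre.
- hopper (a point): Centre of the hopper's mouth, 115 mm above the table, level with its walls' top. Inside 164 (x) x 156 (y) mm, 55 to 80 mm deep. Fixed olive feeder housing, 184 mm wide, from 88 mm before (-x) to 315 mm behind this point; side rails end 10 mm above it. At its back corner (x +258, y -55 mm) a stop box reaches 260 mm above the table. x to its back, z up.
- cover (a joint): Sliding aluminium cover over the hopper: 0 = shut, 0.16 = fully open (m), slides along the feeder's +x, to the back, over the housing's rear. Starts at 0 to 0.03. Friction about 2 N; it stays where it is left.
- cover_handle (a point): Centre of the cover's upright black handle bar at its front edge: 14 mm thick (x) x 90 mm wide (y), standing from the cover's top (122 mm above the table) to 152 mm; this point is 136 mm above the table. It is pushed to the feeder's +x from its front side. Fully open, it is 81 mm behind the hopper's centre.
- tray: Grey empties tray, fixed, 164 (x) x 212 (y) mm, walls 4 mm thick and 22 mm high, floor 4 mm above the table. Holds bin_empty in its -y half; the +y half is free. Origin: centre of its underside; x to the back, z up.
- bin_empty_mid (a point): Black plastic scoop bin, same shape and size as bin_round, empty, standing in the tray's -y half. Point at its centre, 31 mm above its underside.
- bin_square_mid (a point): Black plastic scoop bin, same shape and size as bin_round, in another pocket, holding two square aluminium bars 22 x 22 x 62 mm. Point at its centre, 31 mm above its underside.
- bin_flat_mid (a point): Black plastic scoop bin, same shape and size as bin_round, in another pocket, holding two flat aluminium plates 60 x 62 x 9 mm, stacked. Point at its centre, 31 mm above its underside.
- oil_bottle: White plastic oil bottle, 54 mm in diameter, 140 mm high, standing behind the tray. Origin: centre of its underside.
- foil_reel: Black foil reel lying flat, 100 mm in diameter, 32 mm high, behind the organiser. Origin: centre of its underside.
- wrench: Steel wrench 150 mm long lying on the bench behind the organiser.

How it is judged:
On the way, in this order (a step that is already met when the one before it is completed fails the run):
1. the cover is pushed open (joint above 0.14 of 0.16 m) (value of joint cover above 0.14 m), for 0.2 s.
2. bin_round is lifted clear of the organiser, level (within 0.25 rad) and with the three blanks in it (z of bin_round_mid in the frame of organiser above 0.095 m and angle between bin_round_mid's own z axis and vertical below 0.25 rad and distance between each of blank0_mid, blank1_mid, blank2_mid and bin_round_mid below 0.075 m), for 0.1 s.
3. bin_round is tipped (over 0.3 rad) over the hopper (angle between bin_round_mid's own z axis and vertical above 0.3 rad and horizontal distance between bin_round_mid and hopper below 0.2 m and height (world z) of bin_round_mid above 0.13 m), for 0.04 s.
4. all three blanks lie in the hopper (x of blank0_mid in the frame of hopper between -0.08 and 0.08 m and y of blank0_mid in the frame of hopper between -0.076 and 0.076 m and z of blank0_mid in the frame of hopper between -0.1 and -0.01 m and x of blank1_mid in the frame of hopper between -0.08 and 0.08 m and y of blank1_mid in the frame of hopper between -0.076 and 0.076 m and z of blank1_mid in the frame of hopper between -0.1 and -0.01 m and x of blank2_mid in the frame of hopper between -0.08 and 0.08 m and y of blank2_mid in the frame of hopper between -0.076 and 0.076 m and z of blank2_mid in the frame of hopper between -0.1 and -0.01 m), for 0.2 s.
At the end, for the whole second after the job is handed in: The three blanks rest in the hopper (centres 10 mm or more below its top edge), the cover is open (over 0.14 m), and the emptied bin stands upright (0.08 rad), at rest on the tray's floor beside bin_empty, its centre within 25 mm in x and 75 mm in y of the tray's (all of step 4 and value of joint cover above 0.14 m and x of bin_round_mid in the frame of tray between -0.025 and 0.025 m and y of bin_round_mid in the frame of tray between -0.075 and 0.075 m and z of bin_round_mid in the frame of tray below 0.041 m and angle between bin_round_mid's own z axis and vertical below 0.08 rad and linear speed of bin_round below 0.03 m/s and linear speed of each of blank0, blank1, blank2 below 0.05 m/s); the robot touches nothing.
It fails at once if bin_round is tilted over 0.25 rad while still in the organiser (angle between bin_round_mid's own z axis and vertical above 0.25 rad and horizontal distance between bin_round_mid and organiser below 0.17 m and z of bin_round_mid in the frame of organiser below 0.085 m).
It fails at once if bin_round is dropped: falls at over 0.7 m/s without the fingers on it (linear speed of bin_round above 0.7 m/s and contact force between the fingers and bin_round below 0.1 N).
It fails at once if another bin is shifted (over 20 mm in the organiser, 30 mm in the tray) (distance of any of bin_square_mid, bin_flat_mid from where it was at the start of the episode above 0.02 m or distance of bin_empty_mid from where it was at the start of the episode above 0.03 m).
It fails at once if the bottle, reel or wrench is moved over 40 mm (distance of any of oil_bottle, foil_reel, wrench from where it was at the start of the episode above 0.04 m).
It also fails if it takes over 67 s, if anything falls off the work surface, if the arm or the gripper's body presses on something with over 40 N, if the wrist force passes 120 N, or if a joint passes its speed limit or range.

## Robot

A 6-joint arm with a two-finger parallel gripper is mounted at the origin on the work surface. World frame = base frame: x ahead of the robot, y to its left, z up, the work surface at z = 0. Lengths are in m, angles in rad, forces in N, time in s.
With the tool pointing down it reaches from about 0.35 to 0.975 m from the base axis. Payload 7.1 kg.
Tool frame: the origin (TCP) lies midway between the tips of the shut fingers; the grasp point (between the pads) lies 19 mm behind it; z points along the fingers, y is the line along which they close (so a half turn about z gives the same grasp; the last joint's range is limited). The gripper opens to 88 mm and grips with 3 to 60 N. Pads are 20 mm wide; open, the fingers measure 115 mm over their backs; the gripper's body (75 mm by 178 mm) begins 61 mm behind the grasp point.
Start: joints at [-1.158, 0.423, 1.63, -0, 1.089, -0.019], TCP at [0.262, -0.568, 0.194] pointing down, gripper open.
Joint ranges: [-3, 3], [-0.9, 2.11], [0.09, 2.58], [-1.31, 4.45], [0.11, 2.69], [-2.54, 2.54]. Speed limits (rad/s): [2.39, 2.39, 3.01, 3.14, 3.14, 3.14].

## Interface

Orientations are given as a unit quaternion [w, x, y, z].
In Python, from station import move_pose, movel, movej, command_gripper, wait, inverse_kinematics, read_camera, camera_info, MotionError, job_done, get_time, get_joint_pos, get_qvel, get_effort, get_tcp_pos, get_ee_rot, get_ft_force, get_ft_torque, get_grip_width, get_finger_force gives the robot as it stands. Calls block until the motion is done:
- move_pose(position, orientation): joint-space move of the TCP to a pose.
- movel(position, frame=None, v=0.15, until_force=None): straight line of the TCP; frame=None keeps the orientation; v is the mean speed in m/s. With until_force (N) it stops when the force on the tool has changed by that much, and returns True; else False.
- movej(angles): joint-space move.
- command_gripper(opening): opening from 0.0 (shut) to 1.0 (fully open); the grip force is fixed at half the most; returns when the fingers have stopped.
- wait(seconds).
- inverse_kinematics(position, orientation): joint angles nearest the present ones, or None.
- read_camera(name): name is "scene" or "top" or "wrist"; returns the picture (480x640x3 uint8, red, green, blue); there is no depth.
- camera_info(name): a dict with "intrinsics" (3x3 intrinsics, pixels), "T" (4x4, takes a point from camera to world coordinates); the wrist camera has in their place "tool_from_camera" (4x4, takes a point from camera to tool coordinates, whose origin is the TCP and whose axes are the flange's). Camera axes: x right, y up, looking along -z (the intrinsics and any distortion apply to the point x, -y, -z); pixel columns grow to the right and rows downward; lengths in m; the calibration is good to about 2 mm. A picture is of the moment at which its call begins: read the wrist's pose just before it. camera_info takes no time and is no camera call.
A pose or a line that the arm cannot do raises MotionError and nothing moves.
- job_done(): hands the job in; it is judged then, once.
Readings, each from a call of its own:
- get_time(): time.
- get_joint_pos(): joint angles.
- get_qvel(): joint speeds.
- get_effort(): joint torques, N m.
- get_tcp_pos(): TCP position.
- get_ee_rot(): TCP orientation.
- get_ft_force(): force on the tool from outside, world axes, zero at the start.
- get_ft_torque(): the same for the moment, N m.
- get_grip_width(): opening from 0.0 (shut) to 1.0 (fully open).
- get_finger_force(): force on a finger pad.
Only numpy, scipy, OpenCV 4.12 (cv2) and the standard library are available. Lean on these libraries where they do the work, as an engineer would, in place of code of your own. Each camera call takes 0.05 s, during which the arm holds its last target. There are 200 camera calls.

## Working session

There is one attempt and no reset: what is moved stays moved. The work goes in short steps, each a Python script; the robot and the scene stay as the last script left them, time stands still between calls to the robot, and variables do not carry over. Pictures are saved under pics/ and viewed, at most 10 in all, crops included, and the job is handed in when it is done.

```bash
mkdir -p pics; ls; python3 - <<'E'
from station import *
import cv2, numpy as np
for n in("top","scene"):
    cv2.imwrite(f"pics/{n}0.png",cv2.cvtColor(read_camera(n),cv2.COLOR_RGB2BGR))
    c=camera_info(n); print(n,{k:np.round(v,4).tolist() if not isinstance(v,str) else v for k,v in c.items()})
c=camera_info("wrist"); print({k:np.round(v,4).tolist() for k,v in c.items()})
print(get_ee_rot(),get_tcp_pos(),get_time())
E
```

```text
pics
top {'intrinsics': [[502.2549, 0.0, 317.5497], [0.0, 502.2549, 241.4054], [0.0, 0.0, 1.0]], 'T': [[-0.0859, 0.9652, -0.2472, 0.3599], [-0.9963, -0.0851, 0.0141, -0.0126], [-0.0074, 0.2474, 0.9689, 1.0874], [0.0, 0.0, 0.0, 1.0]]}
scene {'intrinsics': [[597.4122, 0.0, 320.2959], [0.0, 597.4122, 242.3875], [0.0, 0.0, 1.0]], 'T': [[-0.9228, -0.2553, 0.2885, 1.0224], [0.3851, -0.6337, 0.671, 0.951], [0.0115, 0.7303, 0.6831, 1.1], [0.0, 0.0, 0.0, 1.0]]}
{'intrinsics': [[334.5252, 0.0, 323.4326], [0.0, 334.5252, 238.7312], [0.0, 0.0, 1.0]], 'tool_from_camera': [[0.0002, 0.9515, 0.3075, 0.0851], [1.0, -0.0002, -0.0001, 0.0001], [-0.0, 0.3075, -0.9515, -0.1906], [0.0, 0.0, 0.0, 1.0]]}
[-6.61358244e-04  9.76787024e-01  2.14211702e-01 -1.35732151e-04] [ 0.26136644 -0.56715623  0.19318895] 0.1
```

View pics/top0.png

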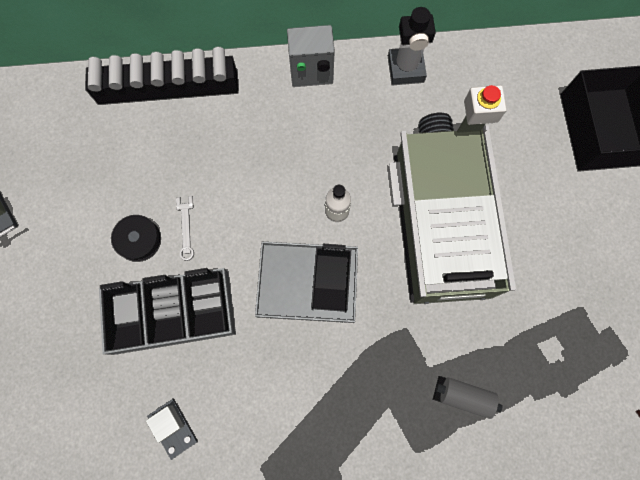

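View pics/scene0.png

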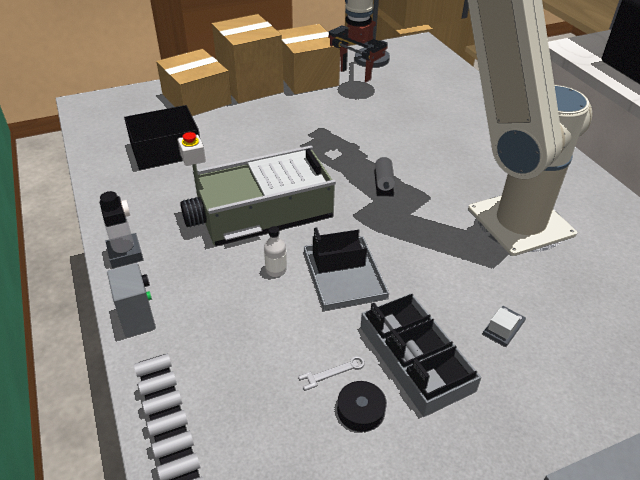

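The top picture shows the organiser at about (167,310), the tray at (307,282) and the feeder at (455,215), with the cover handle near (468,276). The middle pocket seems to hold three blanks, so I'm enlarging the crops.

```bash
python3 - <<'E'
import cv2, numpy as np
a=cv2.imread("pics/top0.png")
f=lambda x,y,w,h,s:cv2.resize(a[y:y+h,x:x+w],None,fx=s,fy=s,interpolation=cv2.INTER_CUBIC)
cv2.imwrite("pics/c1.png",f(95,260,145,100,5.5))
b=np.zeros((600,800,3),np.uint8)
p=f(380,120,140,190,3);b[:570,:420]=p
p=f(245,230,120,100,3);b[:300,430:790]=p
cv2.imwrite("pics/c2.png",b)
E
```

```text
(no output)
```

View pics/c1.png

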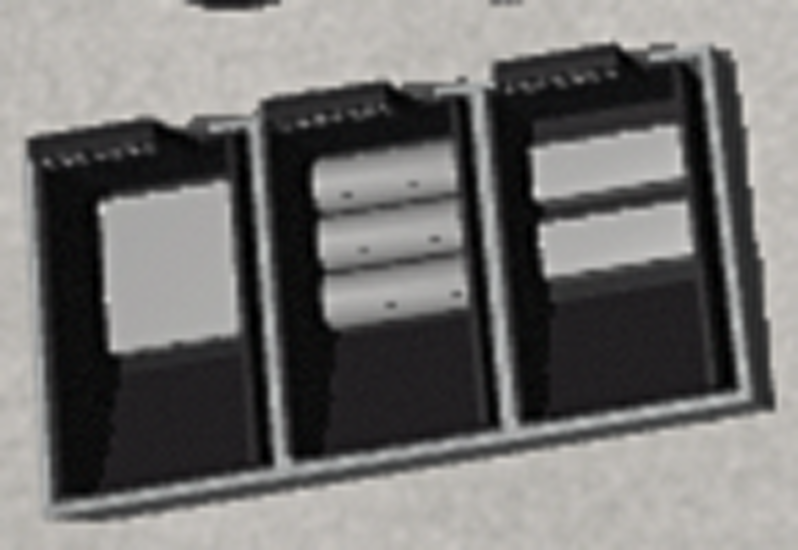

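View pics/c2.png

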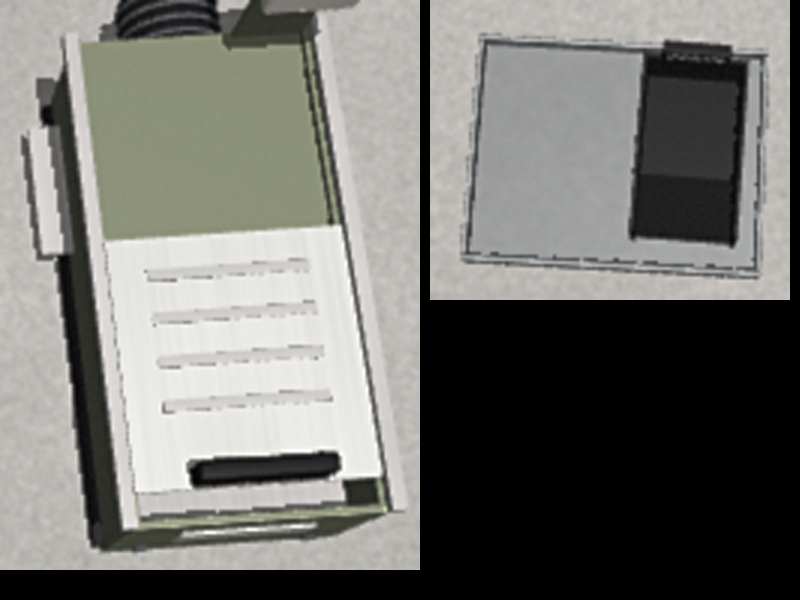

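Middle pocket holds the three round blanks. In crop 1 the rim's corners are at (48,507), (750,398) and (711,48). Crop 2 gives the rail front ends (122,528) and (406,511), the left rail's back end (63,36), the handle centre (265,469), and the tray corners (484,37), (767,52), (760,275), (463,260).

```bash
cat > h.py <<'E'
from station import *
import numpy as np, cv2
from scipy.spatial.transform import Rotation as R
def unproj(cam,px,z,T=None):
    c=camera_info(cam);K=np.array(c["intrinsics"]);T=np.array(c["T"]) if T is None else T
    p=np.linalg.inv(K)@[px[0],px[1],1]; d=T[:3,:3]@[p[0],-p[1],-1]; o=T[:3,3]
    return o+d*(z-o[2])/d[2]
def fit(loc,w):  # 2D rigid local->world: yaw, t, residuals
    l=np.array(loc,float);w=np.array(w)[:,:2];lc=l-l.mean(0);wc=w-w.mean(0)
    th=np.arctan2((lc[:,0]*wc[:,1]-lc[:,1]*wc[:,0]).sum(),(lc*wc).sum())
    M=np.array([[np.cos(th),-np.sin(th)],[np.sin(th),np.cos(th)]]);t=w.mean(0)-M@l.mean(0)
    return th,t,np.linalg.norm(l@M.T+t-w,axis=1)
def wristT(): 
    q=get_ee_rot();T=np.eye(4);T[:3,:3]=R.from_quat(np.roll(q,-1)).as_matrix();T[:3,3]=get_tcp_pos()
    return T@np.array(camera_info("wrist")["tool_from_camera"])
E
python3 - <<'E'
from h import *
np.set_printoptions(precision=4,suppress=True)
c1=lambda u,v:(95+u/5.5-.4,260+v/5.5-.4); f=lambda u,v:(380+u/3-.3,120+v/3-.3); t=lambda u,v:(245+(u-430)/3-.3,230+v/3-.3)
W=[unproj("top",c1(*p),.054) for p in [(48,507),(750,398),(711,48),(281,465),(511,424)]]
print("org",fit([(-.068,.131),(-.068,-.131),(.068,-.131),(-.066,.042),(-.066,-.042)],W))
W=[unproj("top",f(*p),.125) for p in [(122,528),(406,511),(63,36)]]
print("feeder",fit([(-.088,.092),(-.088,-.092),(.315,.092)],W),W)
print("handle",unproj("top",f(265,469),.136))
W=[unproj("top",t(*p),.022) for p in [(484,37),(767,52),(760,275),(463,260)]]
print("tray",fit([(.082,.106),(.082,-.106),(-.082,-.106),(-.082,.106)],W))
W=[unproj("top",t(*p),.066) for p in [(632,238),(736,243)]]
print("empty front top?",W)
for p in [(500,380),(510,400)]: pass
E
```

```text
org (np.float64(0.06419903067951108), array([0.5088, 0.2986]), array([0.0024, 0.0006, 0.0026, 0.0009, 0.0022]))
feeder (np.float64(0.009778891383603387), array([ 0.5482, -0.3082]), array([0.0217, 0.0153, 0.0369])) [array([ 0.4807, -0.2142,  0.125 ]), array([ 0.4758, -0.3969,  0.125 ]), array([ 0.8261, -0.2202,  0.125 ])]
handle [ 0.509  -0.3079  0.136 ]
tray (np.float64(-0.1409324870166875), array([0.5461, 0.001 ]), array([0.003 , 0.0028, 0.0023, 0.0015]))
empty front top? [array([ 0.4803, -0.0041,  0.066 ]), array([ 0.4708, -0.0738,  0.066 ])]
```

```bash
cat >> h.py <<'E'
HOP=np.array([.566,-.307]);FY=-.02;ORG=np.array([.5088,.2986]);OY=.064;TR=np.array([.5461,.001]);TY=-.141
def q(yaw,s,a=0):
    """bin held by tab: bin x at yaw, tipped front-down by a; s=+1/-1 tool y along +/- bin x"""
    B=R.from_euler("z",yaw)*R.from_euler("y",-a)   # bin frame
    T=B*R.from_matrix(np.array([[0,s,0],[s,0,0],[0,0,-1.]]))
    return np.roll(T.as_quat(),1)
def tcp(binpos,yaw,a=0,g=.084):
    """TCP for bin origin (underside centre) pose; grasp g above underside"""
    B=R.from_euler("z",yaw)*R.from_euler("y",-a)
    return np.array(binpos)+B.apply([.0575,0,g-.019])
E
python3 - <<'E'
from h import *
np.set_printoptions(precision=3,suppress=True)
print(unproj("top",(338,213),0), "bottle")
d=R.from_euler("z",FY).apply([1,0,0])
for s in(1,-1):
    print(s,inverse_kinematics(np.r_[.468,-.308,.134],q(FY,s)))
    print(inverse_kinematics(np.r_[.63,-.31,.134],q(FY,s)))
    print(inverse_kinematics(tcp([*ORG,.004],OY),q(OY,s)))
    for a in(0,.9,1.05): print(a,inverse_kinematics(np.array([.61,-.307,.25]),q(FY,s,a)))
    print(inverse_kinematics(tcp([*TR,.004],TY),q(TY,s)))
E
```

```text
[ 0.699 -0.08   0.   ] bottle
1 [-0.603  0.407  1.819 -0.     0.915 -0.583]
[-0.474  0.599  1.484 -0.     1.059 -0.454]
[ 0.472  0.601  1.663 -0.     0.878  0.408]
0 [-0.484  0.457  1.441 -0.     1.244 -0.464]
0.9 [-0.745  0.291  2.044  1.488  0.548 -1.977]
1.05 [-0.788  0.343  2.112  1.842  0.676 -2.361]
[-0.031  0.555  1.755 -0.     0.832  0.11 ]
-1 None
None
None
0 None
0.9 [-0.745  0.291  2.044  1.488  0.548  1.165]
1.05 [-0.788  0.343  2.112  1.842  0.676  0.781]
None
```

```bash
python3 - <<'E'
from h import *
np.set_printoptions(precision=3,suppress=True)
yaw=-.47;u=np.array([np.cos(yaw),np.sin(yaw),0])
for a in(0,.8,.9,1.0,1.1):
    lip=np.r_[HOP,.138]-.012*u
    B=R.from_euler("z",yaw)*R.from_euler("y",-a); o=lip-B.apply([-.062,0,.03])
    print(a,tcp(o,yaw,a),inverse_kinematics(tcp(o,yaw,a),q(yaw,1,a)))
Q=q(FY,1)
command_gripper(0)
d=R.from_euler("z",FY).apply([1,0,0])
move_pose([.455,-.3055,.22],Q)
movel([.468,-.3058,.136],v=.1)
print(get_time(),get_tcp_pos(),get_ft_force())
p=np.array([.468,-.3058,.136])
print(movel(p+.172*d,v=.06,until_force=20),get_tcp_pos(),get_ft_force(),get_time())
wait(.3); print(get_tcp_pos(),get_ft_force())
E
```

```text
0 [ 0.662 -0.356  0.173] [-0.509  0.631  1.329 -0.     1.182 -0.039]
0.8 [ 0.607 -0.328  0.248] None
0.9 [ 0.597 -0.323  0.253] None
1.0 [ 0.587 -0.317  0.257] None
1.1 [ 0.576 -0.312  0.26 ] None
3.6833 [ 0.468 -0.306  0.137] [0.43  0.217 0.403]
False [ 0.64  -0.309  0.136] [-0.638 -0.278  0.274] 6.7
[ 0.64  -0.309  0.136] [-0.454 -0.143  0.095]
```

```bash
python3 - <<'E'
from h import *
a=read_camera("scene")[...,::-1]; b=read_camera("top")[...,::-1]
f=lambda a,x,y,w,h,s:cv2.resize(a[y:y+h,x:x+w],None,fx=s,fy=s,interpolation=cv2.INTER_CUBIC)
o=np.zeros((600,800,3),np.uint8)
p=f(a,170,100,180,140,2.3);o[:p.shape[0],:p.shape[1]]=p
p=f(b,380,110,140,200,2.7);o[:p.shape[0],420:420+p.shape[1]]=p
cv2.imwrite("pics/push.png",o)
np.set_printoptions(precision=3,suppress=True)
# tip IK over yaw
for yaw in np.arange(-1.3,.31,.2):
  r=[]
  for a in (.7,.8,.9,1.0):
    u=np.array([np.cos(yaw),np.sin(yaw),0]);lip=np.r_[HOP,.14]-.012*u
    B=R.from_euler("z",yaw)*R.from_euler("y",-a); o=lip-B.apply([-.062,0,.03])
    r.append(inverse_kinematics(tcp(o,yaw,a),q(yaw,1,a)))
  print(yaw.round(2),[x is not None for x in r],r[2])
E
```

```text
-1.3 [True, True, True, False] [-0.19   0.353  1.929 -1.237  0.837  1.989]
-1.1 [True, True, False, False] None
-0.9 [True, True, False, True] None
-0.7 [True, True, True, False] [-0.415  0.231  2.116  4.355  0.238  2.118]
-0.5 [True, False, False, False] None
-0.3 [True, True, True, True] [-0.633  0.23   2.116  1.855  0.27  -2.077]
-0.1 [True, True, True, True] [-0.727  0.258  2.076  1.547  0.478 -1.967]
0.1 [True, True, True, True] [-0.8    0.3    2.013  1.363  0.678 -1.971]
0.3 [True, True, True, True] [-0.849  0.351  1.932  1.22   0.865 -2.003]
```

View pics/push.png

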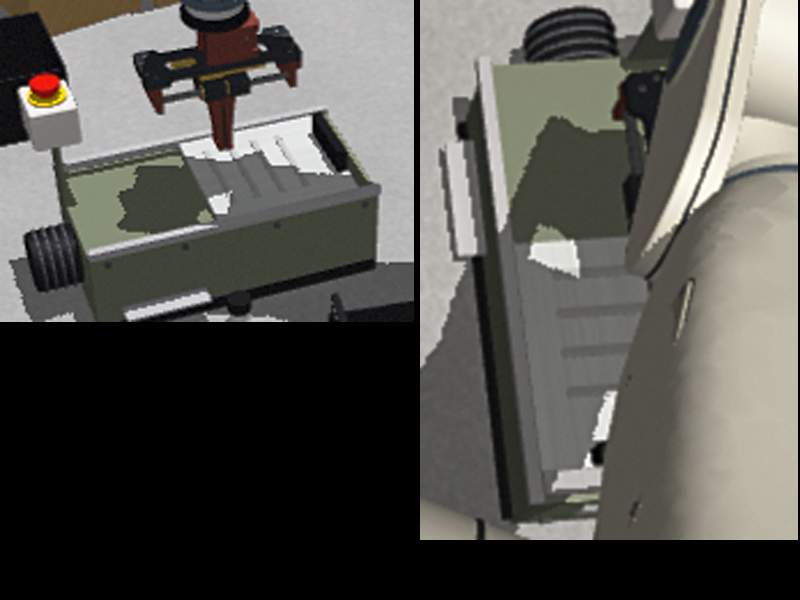

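The cover didn't move. The fingers are standing over its middle, at about (268,164) in the scene picture, with the handle still at (313,161). I'm cross-checking both points with the scene camera.

```bash
python3 - <<'E'
from h import *
np.set_printoptions(precision=4,suppress=True)
# scene: handle bar top ends/centre, finger tip
for n,px,z in [("handle",(170+330/2.3,100+140/2.3),.137),("tip",(170+225/2.3,100+147/2.3),.136),("front rail end near",(170+380/2.3,100+188/2.3),.125),("front rail far",(170+328/2.3,100+113/2.3),.125)]:
    print(n,unproj("scene",px,z))
c=camera_info("top");K=np.array(c["intrinsics"]);T=np.linalg.inv(np.array(c["T"]))
for P in [(.64,-.309,.136,1),(0,0,0,1),(.51,.30,.05,1)]:
    p=T@np.array(P);p=K@[p[0]/-p[2],p[1]/p[2],1];print(P,p)
print(c.keys(),camera_info("scene").keys())
E
```

```text
handle [ 0.5062 -0.3062  0.137 ]
tip [ 0.6274 -0.3406  0.136 ]
front rail end near [ 0.4818 -0.2114  0.125 ]
front rail far [ 0.4803 -0.3762  0.125 ]
(0.64, -0.309, 0.136, 1) [457.9989 211.0432   1.    ]
(0, 0, 0, 1) [331.3302 562.9629   1.    ]
(0.51, 0.3, 0.05, 1) [164.3286 308.3857   1.    ]
dict_keys(['intrinsics', 'T']) dict_keys(['intrinsics', 'T'])
```

```bash
python3 - <<'E'
from h import *
a=read_camera("scene")[...,::-1]; b=read_camera("wrist")[...,::-1]
o=np.zeros((600,800,3),np.uint8)
o[:480,:400]=cv2.resize(a[120:200,235:302],(400,480),interpolation=cv2.INTER_CUBIC)
o[:300,400:]=cv2.resize(b,(400,300))
cv2.imwrite("pics/tip.png",o)
print(get_tcp_pos(),get_ee_rot(),get_joint_pos(),get_grip_width())
E
```

```text
[ 0.63997993 -0.30920606  0.1359964 ] [1.00646759e-06 7.14128475e-01 7.00014657e-01 3.73939178e-06] [-4.66823095e-01  6.08502551e-01  1.46100661e+00  7.32092602e-06
  1.07207918e+00 -4.46866312e-01] 0.011068873296278816
```

View pics/tip.png

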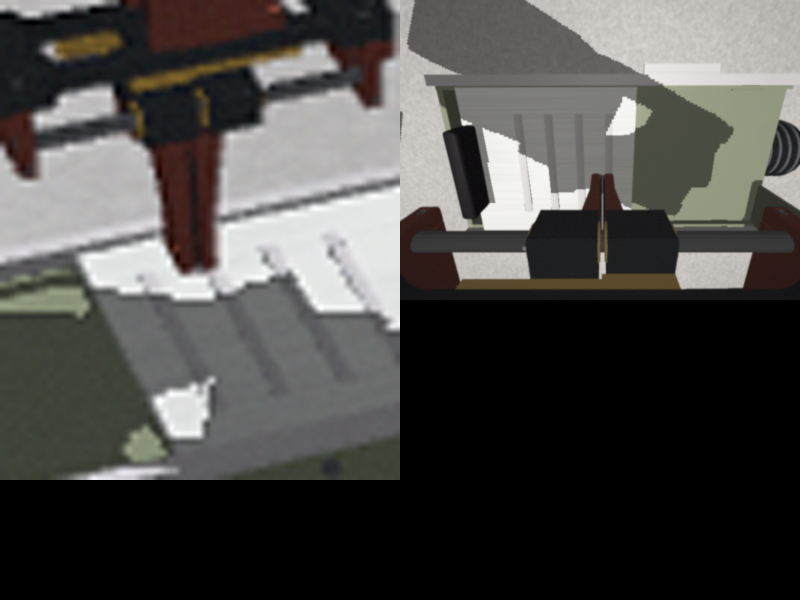

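The fingertip at scene (268,165) looks about 25 mm higher than the TCP reading says. I'll check that by projection, then by touching the cover (top at 0.122) lightly.

```bash
python3 - <<'E'
from h import *
np.set_printoptions(precision=4,suppress=True)
def proj(n,P):
    c=camera_info(n);K=np.array(c["intrinsics"]);p=np.linalg.inv(np.array(c["T"]))@np.r_[P,1]
    return (K@[p[0]/-p[2],p[1]/p[2],1])[:2]
for z in(.126,.136,.146,.156,.166):print(z,proj("scene",[.64,-.309,z]))
p=get_tcp_pos()
print(movel([p[0],p[1],.085],v=.03,until_force=4),get_tcp_pos(),get_ft_force(),get_time())
movel([p[0],p[1],.2],v=.15)
E
```

```text
0.126 [267.4084 174.2886]
0.136 [267.2271 171.2978]
0.146 [267.0443 168.2816]
0.156 [266.8599 165.2396]
0.166 [266.674  162.1715]
True [ 0.6401 -0.3092  0.0931] [-0.8169  0.2554  4.9075] 8.4833
```

Contact came at a reported z of 0.093 on the 0.122 surface. The real tips are about 28 mm behind the reported TCP along the tool axis, and the wrist picture agrees. I'll include that offset and repeat the push.

```bash
cat >> h.py <<'E'
D=.028  # real tips lie D behind reported TCP
E
python3 - <<'E'
from h import *
np.set_printoptions(precision=4,suppress=True)
d=R.from_euler("z",FY).apply([1,0,0])
movel([.464,-.3057,.2],v=.25)
p=np.array([.464,-.3057,.106]);movel(p,v=.12)
print(movel(p+.012*d,v=.05),get_tcp_pos(),get_ft_force())
print(movel(p+.185*d,v=.06,until_force=15),get_tcp_pos(),get_ft_force(),get_time())
wait(.2)
movel(get_tcp_pos()-.03*d,v=.15)
g=get_tcp_pos();movel([g[0],g[1],.25],v=.25)
command_gripper(1)
# hover for a look at the organiser
move_pose([.5662-.0,.3023,.25],q(OY,1))
T=wristT();np.save("T.npy",T)
b=read_camera("wrist")[...,::-1]; t=read_camera("scene")[...,::-1]
o=np.zeros((480,800,3),np.uint8)
o[:,:500]=cv2.resize(b,(500,375))[:375].shape and np.vstack([cv2.resize(b,(500,375)),np.zeros((105,500,3),np.uint8)])
o[:225,500:]=cv2.resize(t[60:285,110:410],(300,225))
cv2.imwrite("pics/w1.png",o);cv2.imwrite("pics/w1full.png",b);print(get_time(),get_tcp_pos())
E
```

```text
False [ 0.4765 -0.306   0.1063] [ 0.5676 -0.4042 -0.8131]
True [ 0.63   -0.3086  0.1053] [-0.02   -0.0823  0.1662] 13.7833
18.725 [0.5667 0.3014 0.25  ]
```

View pics/w1.png

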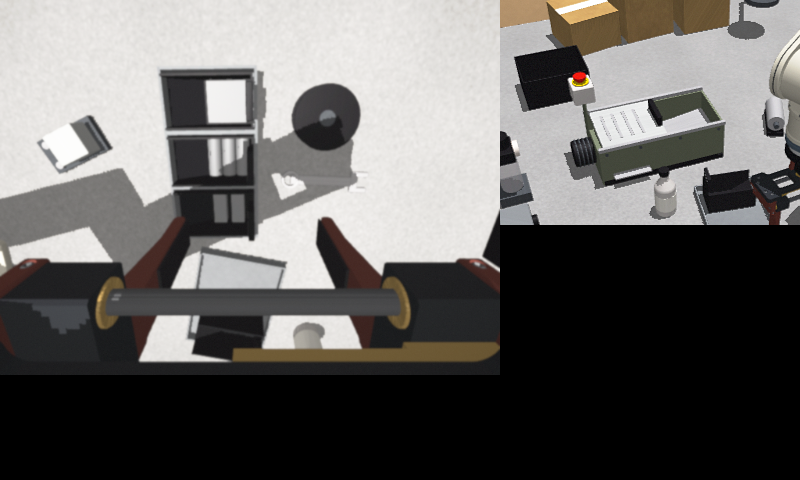

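The scene inset shows the cover fully open, and the stop puts the hopper's centre at about x 0.568. Next is an enlarged look at the middle tab.

```bash
python3 - <<'E'
from h import *
b=cv2.imread("pics/w1full.png")
cv2.imwrite("pics/w1c.png",cv2.resize(b[80:250,200:350],None,fx=3.5,fy=3.5,interpolation=cv2.INTER_CUBIC))
print(unproj("top",(95+325/5.5-.4,260+103/5.5-.4),.108))
E
```

```text
[0.56302845 0.30293373 0.108     ]
```

View pics/w1c.png

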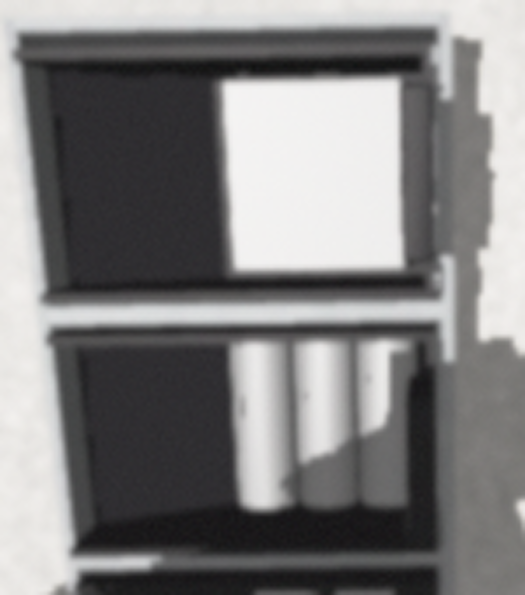

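The wrist view puts the middle tab at crop (423,440), so x is about 0.564, which agrees with the top view. Descending to grasp.

```bash
cat >> h.py <<'E'
G=.088
HOP=np.array([.568,-.307])
def tcp(o,yaw,a=0,g=G):
    B=R.from_euler("z",yaw)*R.from_euler("y",-a)
    return np.array(o)+B.apply([.0575,0,g-.019-D])
def lipped(lip,yaw,a):
    B=R.from_euler("z",yaw)*R.from_euler("y",-a)
    return tcp(np.array(lip)-B.apply([-.062,0,.03]),yaw,a)
E
python3 - <<'E'
from h import *
np.set_printoptions(precision=4,suppress=True)
x,y=.5647,.3026
movel([x,y,.12],v=.15)
print(movel([x,y,.045],v=.08,until_force=8),get_tcp_pos(),get_ft_force())
command_gripper(0);wait(.3)
print(get_grip_width(),get_finger_force(),get_ft_force(),get_ft_torque())
if .05<get_grip_width()<.3:
    movel([x,y,.075],v=.04);print(get_grip_width(),get_ft_force())
    movel([x,y,.22],v=.1);wait(.2)
    print(get_grip_width(),get_finger_force(),get_ft_force(),get_tcp_pos(),get_time())
j0=None
for yaw in(.0,.1,.2,.3):
    u=np.array([np.cos(yaw),np.sin(yaw),0]);print(yaw)
    for a in(0,.2,.4,.6,.8,.95):
        print(a,inverse_kinematics(lipped(np.r_[HOP,.2-.075*a]-.012*u,yaw,a),q(yaw,1,a)))
a=read_camera("scene")[...,::-1];cv2.imwrite("pics/lift.png",a)
E
```

```text
False [0.5651 0.3028 0.0455] [ 0.539   0.5485 -0.2266]
0.10172281788815175 29.996772408485413 [-0.8257 -0.0385  0.8027] [-0.0799  0.0323  0.0091]
0.10747591166650813 [-0.6216 -0.4824 -1.443 ]
0.10249228120986709 29.997027218341827 [ 0.2998  0.1052 -1.5684] [0.5645 0.3025 0.2195] 25.0083
0.0
0 [-0.4426  0.5825  1.3247 -0.      1.2344 -0.4426]
0.2 [-0.488   0.4815  1.4895  0.1112  0.9963 -0.5403]
0.4 [-0.5445  0.3982  1.6536  0.2956  0.7649 -0.725 ]
0.6 [-0.6128  0.342   1.8127  0.6425  0.5728 -1.0873]
0.8 [-0.6927  0.3256  1.9612  1.2284  0.5079 -1.7076]
0.95 [-0.7585  0.3486  2.0608  1.6603  0.5965 -2.1826]
0.1
0 [-0.4298  0.5748  1.3378 -0.      1.229  -0.5298]
0.2 [-0.4835  0.4788  1.4938  0.13    1.0053 -0.6442]
0.4 [-0.5496  0.4012  1.6489  0.3361  0.7955 -0.8502]
0.6 [-0.6285  0.3515  1.7982  0.6848  0.6364 -1.2158]
0.8 [-0.7187  0.3416  1.9359  1.1868  0.6005 -1.7556]
0.95 [-0.7914  0.3682  2.0267  1.5393  0.6856 -2.1543]
0.2
0 [-0.4175  0.566   1.3529 -0.      1.2227 -0.6175]
0.2 [-0.4792  0.4757  1.4988  0.1474  1.0155 -0.7475]
0.4 [-0.5543  0.4048  1.6434  0.3699  0.8295 -0.9695]
0.6 [-0.6424  0.3624  1.7815  0.7106  0.7023 -1.3278]
0.8 [-0.741   0.3595  1.9071  1.1436  0.6905 -1.8002]
0.95 [-0.8185  0.3901  1.9883  1.4363  0.7737 -2.1404]
0.3
0 [-0.4058  0.5559  1.3699 -0.      1.2157 -0.7058]
0.2 [-0.4753  0.4722  1.5045  0.1632  1.0271 -0.8502]
0.4 [-0.5585  0.4087  1.6372  0.3972  0.8663 -1.083 ]
0.6 [-0.6545  0.3744  1.7628  0.7238  0.7695 -1.4272]
0.8 [-0.7593  0.3792  1.8751  1.0999  0.7781 -1.8428]
0.95 [-0.8397  0.4139  1.946   1.3465  0.8602 -2.1362]
```

View pics/lift.png

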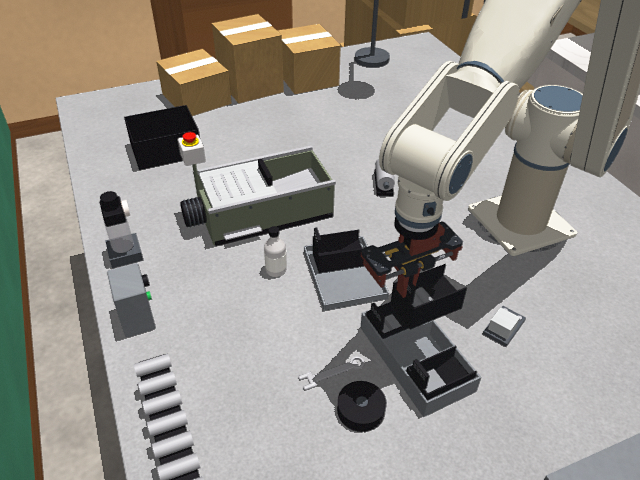

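```bash
cat >> h.py <<'E'
PY=.1;PU=np.array([np.cos(PY),np.sin(PY),0])
def tip(a): 
    move_pose(lipped(np.r_[HOP,.2-.065*a]-.012*PU,PY,a),q(PY,1,a))
E
python3 - <<'E'
from h import *
np.set_printoptions(precision=4,suppress=True)
tip(0);print(get_time(),get_tcp_pos(),get_ft_force(),get_grip_width())
for a in(.3,.5,.62,.74,.86,.95): tip(a);print(a,get_time().round(2),get_ft_force())
wait(.8);print(get_ft_force(),get_time(),get_grip_width())
a=read_camera("scene")[...,::-1];b=read_camera("top")[...,::-1]
o=np.zeros((480,800,3),np.uint8)
o[:480,:480]=cv2.resize(a[80:260,170:350],(480,480),interpolation=cv2.INTER_CUBIC)
o[:457,480:]=cv2.resize(b[110:310,380:520],(320,457),interpolation=cv2.INTER_CUBIC)
cv2.imwrite("pics/pour.png",o)
E
```

```text
27.2417 [ 0.6754 -0.295   0.2111] [-1.4794 -0.2747 -2.442 ] 0.09615151353849304Traceback (most recent call last):
  File "<stdin>", line 4, in <module>
AttributeError: 'float' object has no attribute 'round'
```

```bash
python3 - <<'E'
from h import *
np.set_printoptions(precision=3,suppress=True)
for a in(.5,.62,.74,.86,.95): tip(a);print(a,get_time(),get_ft_force())
wait(.8);print(get_ft_force(),get_time(),get_grip_width())
for a in(.6,.3,0): tip(a)
wait(.4);print(get_ft_force(),get_ft_torque(),get_time(),get_grip_width())
E
```

```text
0.5 28.0167 [-0.513 -1.036 -1.607]
0.62 28.3667 [ 0.235  0.949 -1.929]
0.74 28.7667 [ 0.264  0.498 -0.52 ]
0.86 29.1833 [-0.123  0.11  -1.051]
0.95 29.5167 [ 0.739 -0.564 -0.835]
[-0.342  0.021 -1.138] 30.3167 0.09603150313567362
[-0.133 -0.049 -1.213] [-0.043 -0.096  0.036] 32.5333 0.10136401458016597
```

```bash
python3 - <<'E'
from h import *
np.set_printoptions(precision=4,suppress=True)
M=R.from_euler("z",TY)
o=np.r_[TR,0]+M.apply([0,.05,0]); P=tcp(o,TY); Q=q(TY,1); print(P)
move_pose([P[0],P[1],.2],Q)
movel([P[0],P[1],.075],v=.1);wait(.3);print(get_ft_force(),get_tcp_pos())
print(movel([P[0],P[1],.039],v=.02,until_force=3),get_tcp_pos(),get_ft_force())
wait(.2);command_gripper(1);wait(.3);print(get_grip_width(),get_tcp_pos(),get_ft_force())
g=get_tcp_pos();movel([g[0],g[1],.2],v=.12)
move_pose([.40,.30,.3],q(.3,1));print(get_time())
a=read_camera("scene")[...,::-1];b=read_camera("top")[...,::-1]
o=np.zeros((600,800,3),np.uint8)
o[:300,:470]=cv2.resize(a[130:322,110:411],(470,300),interpolation=cv2.INTER_CUBIC)
o[:560,480:]=cv2.resize(b[170:310,400:480],(320,560),interpolation=cv2.INTER_CUBIC)[:560]
o[310:590,:470]=cv2.resize(b[220:340,210:411],(470,280),interpolation=cv2.INTER_CUBIC)
cv2.imwrite("pics/end.png",o);cv2.imwrite("pics/endtop.png",b)
E
```

```text
[0.6101 0.0424 0.041 ]
[-0.1984 -0.4014 -1.9377] [0.6102 0.0424 0.0753]
True [0.61   0.0424 0.0449] [-1.2074  0.4294  4.3226]
0.9974718467678196 [0.6092 0.0424 0.0441] [0.479  0.4231 0.6102]
41.4083
```

View pics/end.png

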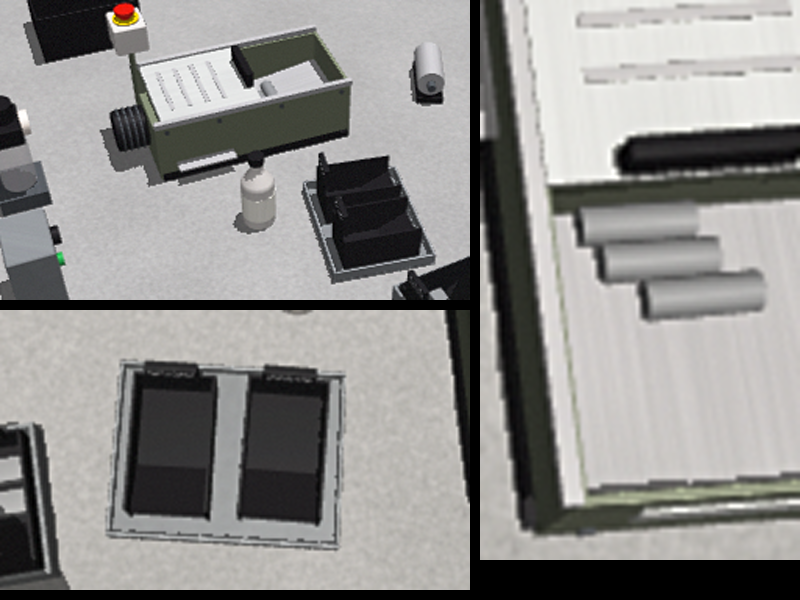

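Three blanks lie in the hopper at about (640,225), (660,260) and (705,295) in the right crop, and the cover is open. The emptied bin stands upright beside bin_empty at (172,445) in the lower-left crop. Handing in.

```bash
python3 -c "
from station import *
print(job_done(),get_time())"
```

```text
the job is handed in; nothing more can be done
the job is handed in; nothing more can be done
```

The job is handed in, with no verdict returned: in the last pictures (about 41 s of the 67 s) the cover is fully open, the three blanks are in the hopper, and the emptied bin stands upright beside bin_empty in the tray; a first push passed over the cover's handle because the real fingertips sit about 28 mm behind the reported TCP, and I corrected for that.

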